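# Read the logger button of a toppled transport can

## Robot

A 6-joint arm with a two-finger parallel gripper is mounted at the origin on the work surface. World frame = base frame: x ahead of the robot, y to its left, z up, the work surface at z = 0. Lengths are in m, angles in rad, forces in N, time in s.
With the tool pointing down it reaches from about 0.375 to 0.75 m from the base axis. Payload 9 kg.
Tool frame: the origin (TCP) lies midway between the tips of the shut fingers; the grasp point (between the pads) lies 19 mm behind it; z points along the fingers, y is the direction in which the jaws open and shut (so a half turn about z gives the same grasp; the last joint's range is limited). The gripper opens to 85 mm and grips with 20 to 120 N. Pads are 22 mm wide; open, the fingers measure 114 mm over their backs; the gripper's body (76 mm by 85 mm) begins 54 mm behind the grasp point. The pads swing forward as they close: fully open they stand 13 mm farther back than shut.
Start: joints at [-1.473, 0.104, 0.097, 1.564, 0, 1.353], TCP at [0.186, -0.57, 0.21] pointing down, gripper open.
Joint ranges: [-2.99, 2.99], [-0.84, 1.86], [-1.1, 1.16], [-1.84, 2.11], [-1.51, 1.56], [-3.14, 3.14]. Speed limits (rad/s): [2.22, 2.22, 2.57, 3.14, 3.14, 3.14].

## Interface

Orientations are given as a unit quaternion [x, y, z, w].
In Python, from cell import env, hand, imaging, order, monitor gives the robot as it stands. Calls block until the motion is done:
- env.move_ptp(position, orientation): joint-space move of the TCP to a pose.
- env.line_to(position, rate=0.15, frame=None): straight line of the TCP; frame=None keeps the orientation; rate is the mean speed in m/s.
- env.goto_joints(angles): joint-space move.
- hand.command_gripper(opening): finger opening in m; the grip force is fixed at half the most; returns when the fingers have stopped.
- env.sleep(seconds).
- env.inverse_kinematics(position, orientation): joint angles nearest the present ones, or None.
- imaging.camera(name): name is "scene" or "top" or "wrist"; returns (picture, depth): 420x560x3 uint8, red, green, blue; 420x560 float32, m along the optical axis (not along the pixel's ray), 0 where there is no reading.
- imaging.calibration(name): a dict with "camera_matrix" (3x3 intrinsics, pixels), "extrinsics" (4x4, takes a point from world to camera coordinates); the wrist camera has in their place "tool_from_camera" (4x4, takes a point from camera to tool coordinates, whose origin is the TCP and whose axes are the flange's). Camera axes: x right, y down, z forward; pixel columns grow to the right and rows downward; lengths in m; the calibration is good to about 2 mm. A picture is of the moment at which its call begins: read the wrist's pose just before it. calibration takes no time and is no camera call.
A pose or a line that the arm cannot do raises env.PlanningError and nothing moves.
- order.job_done(): hands the job in, once; it reports no verdict.
Readings, each from a call of its own:
- monitor.current_time_s(): time.
- monitor.current_joint_positions(): joint angles.
- monitor.current_qvel(): joint speeds.
- monitor.current_tau(): joint torques, N m.
- monitor.current_tool_pos(): TCP position.
- monitor.current_eef_rot(): TCP orientation.
- monitor.current_contact_force(): force on the tool from outside, world axes, zero at the start.
- monitor.current_wrist_torque(): the same for the moment, N m.
- monitor.current_opening(): finger opening in m.
Only numpy, scipy, OpenCV 4.12 (cv2) and the standard library are available. Lean on these libraries where they do the work, as an engineer would, in place of code of your own. Each camera call takes 0.05 s, during which the arm holds its last target.

## Task

The specimen transport can has toppled over on the bench: stand it upright on the bench near where it lies, without dropping it, and let go of it. Then take the reader wand out of the tool stand and hold it upright with its brass tip square on the middle of the steel logger button in the can's lid, pressed lightly so that the sprung tip is about half-way in and not bottomed. Finish while still holding the wand there, and leave everything else where it is.

Things in the scene. Friction and masses are not known exactly. Their poses are not given: they have to be found in the camera images.
- can_mid (a point): centre of the toppled can: white plastic screw-top cylinder, 56 mm diameter, 120 mm tall, 0.25 kg, straight side, ribbed grey cap over the top 25 mm. Point on its axis, 60 mm from base and from lid face. z runs from base to lid: level at the start (can on its side, point 28 mm above the bench), straight up once it stands. It can roll if nudged.
- button (a point): centre of the outer face of the logger button, a plain steel disc 17 mm across and 6 mm thick in a black 25 mm bezel in the middle of the can's lid; the face is 66 mm from can_mid along the can's axis, 126 mm above the bench when the can stands. Its z axis points out of the lid.
- wand_grip (a point): middle of the reader wand's grip: upright steel cylinder with rounded black end, the tallest of three tools hung in the stand. Grip 23 mm diameter, from 36 mm below this point to 38 mm above; below it a 32 mm collar (underside 42 mm below, resting on the stand), 22 mm shank, black nose, brass tip. z up, away from the tip. 0.15 kg; raise 70 mm to clear the bore (2 mm play).
- wand_tip (a point): centre of the flat end face of the wand's sprung brass tip, 14 mm diameter, standing out 10 mm from the black nose; 110 mm below wand_grip along the wand when out, moving with the tip. z points up along the wand.
- plunger (a joint): how far the sprung tip is pressed into the wand: 0 fully out, 0.008 m bottomed. Spring: about 1.2 N to start, 3.6 N half-way (4 mm), 6 N at 8 mm, then hard.
- stand_top (a point): centre of the top face of the fixed tool stand: aluminium plate 70 mm (x) by 180 mm (y), 95 mm above the bench, with three 26 mm bores in a row along its y axis at -56, 0 and +56 mm. The wand hangs in any one of them; z up.
- decapper_mid (a point): tool with a 56 mm T-shaped cross handle, in another bore of the stand; point 20 mm above the stand's top, its top 40 mm above it. To be left alone.
- cap_key_mid (a point): tool with a 29 mm round black knob, in the remaining bore of the stand; point 20 mm above the stand's top, its top 40 mm above it. To be left alone.
- tip_box_mid (a point): centre of a closed pipette-tip box, 87 x 124 x 55 mm tall, on the bench. To be left alone.
- tube_rack_mid (a point): centre of a low white rack of tubes, 75 x 200 mm, 53 mm tall with its tubes. To be left alone, as are the two tall things 0.1 m and more behind it at the back of the bench: a white bottle and a larger can without a button, upright, each 150 mm tall.
- marker_mid (a point): middle of a marker pen lying on the bench, 135 mm long along its x axis, 14 mm thick. To be left alone.
Mind the look-alikes: they are no part of the job. Leave any green or purple look-alike of the part that bears wand_grip alone.

How it is judged:
By the outcome, as a careful person would: the job done as asked, in the order asked, and still so for the second after the job is handed in, while the arm keeps its last pose, push and grip.
It also fails if it takes over 67 s, if anything falls off the work surface, if the arm or the gripper's body presses on something with over 40 N, if the wrist force passes 120 N, or if a joint passes its speed limit or range.

## Working session

There is one attempt and no reset: what is moved stays moved. The work goes in short steps, each a Python script; the robot and the scene stay as the last script left them, time stands still between calls to the robot, and variables do not carry over. Pictures are saved under pics/ and viewed, and the job is handed in when it is done.

```bash
ls; mkdir -p pics; cat > h.py <<'E'
from cell import env, hand, imaging, order, monitor
import numpy as np, cv2
from scipy.spatial.transform import Rotation as R
def shot(n,f):
    p,d=imaging.camera(n); cv2.imwrite(f'pics/{f}.png',p[:,:,::-1]); np.savez(f'pics/{f}.npz',p=p,d=d)
    return p,d
def cloud(n,d,T=None):
    c=imaging.calibration(n);K=c['camera_matrix'];v,u=np.mgrid[:d.shape[0],:d.shape[1]]
    P=np.stack([(u-K[0,2])/K[0,0]*d,(v-K[1,2])/K[1,1]*d,d,np.ones_like(d)],-1)
    M=np.linalg.inv(c['extrinsics']) if T is None else T@c['tool_from_camera']
    return (P@M.T)[...,:3]
def toolT():
    T=np.eye(4);T[:3,:3]=R.from_quat(monitor.current_eef_rot()).as_matrix();T[:3,3]=monitor.current_tool_pos();return T
E
python3 - <<'E'
from h import *
print(monitor.current_time_s(),monitor.current_eef_rot())
for n in['scene','top']:
    p,d=shot(n,n+'0'); print(n,imaging.calibration(n))
E
```

```text
pics
0.0 [ 9.87558890e-01  1.57248115e-01  4.50516900e-05 -6.83713590e-04]
scene {'camera_matrix': array([[396.77413511,   0.        , 274.65902689],
       [  0.        , 396.77413511, 207.00791451],
       [  0.        ,   0.        ,   1.        ]]), 'extrinsics': array([[ 0.82352931,  0.56719907,  0.00920312, -0.48294324],
       [ 0.47365275, -0.67859843, -0.56138868, -0.21082503],
       [-0.31217391,  0.46667911, -0.82750109,  1.03067777],
       [ 0.        ,  0.        ,  0.        ,  1.        ]])}
top {'camera_matrix': array([[382.3439271 ,   0.        , 277.84102378],
       [  0.        , 382.3439271 , 209.89034405],
       [  0.        ,   0.        ,   1.        ]]), 'extrinsics': array([[-0.01597824, -0.99985486, -0.00591219,  0.03166472],
       [-0.98978   ,  0.01665468, -0.14162686,  0.59913944],
       [ 0.14170477,  0.00358882, -0.98990246,  0.72999713],
       [ 0.        ,  0.        ,  0.        ,  1.        ]])}
```

View pics/scene0.png

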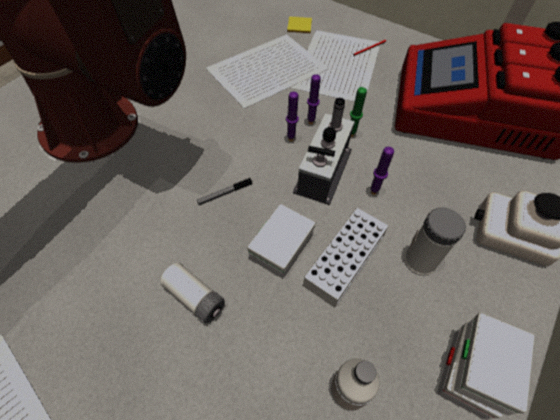

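View pics/top0.png

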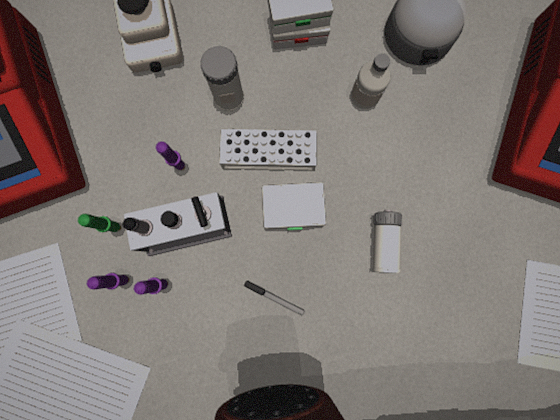

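The scene view shows the can lying at about (193,292) with its lid to the lower right. The wand is the steel and black tool in the far-end bore at (338,112), next to a green look-alike. In the top view the can is at (387,242) with its lid up (+x), and the wand is at (135,225), the left end of the stand. Next I'll get metric positions.

```bash
python3 - <<'E'
from h import *
np.set_printoptions(precision=4,suppress=True)
D=np.load('pics/top0.npz');d=D['d'];W=cloud('top',d);p=D['p']
S=np.load('pics/scene0.npz');WS=cloud('scene',S['d'])
def box(W,x,y,z):
    m=(W[...,0]>x[0])&(W[...,0]<x[1])&(W[...,1]>y[0])&(W[...,1]<y[1])&(W[...,2]>z[0])&(W[...,2]<z[1]);return m
for nm,(u,v) in dict(can_lid=(387,215),can_base=(386,268),wandtop=(130,224),knob=(170,219),T=(200,211),sl=(140,240),sr=(222,225),box=(294,205),rack=(268,148),marker=(275,298),green=(86,220),p1=(163,148),p2=(95,283),p3=(143,288)).items(): print(nm,W[v,u])
# can
for n,w in(('top',W),('scene',WS)):
    a=W[242,387]
    m=box(w,(a[0]-.09,a[0]+.09),(a[1]-.06,a[1]+.06),(.012,.075)); Q=w[m]
    c,(sz),ang=cv2.minAreaRect(Q[:,:2].astype(np.float32));print(n,'can',len(Q),c,sz,ang,np.percentile(Q,[1,50,99],axis=0))
    s=W[226,185]
    m=box(w,(s[0]-.12,s[0]+.12),(s[1]-.13,s[1]+.13),(.088,.1));Q=w[m]
    print('stand',len(Q),cv2.minAreaRect(Q[:,:2].astype(np.float32)),np.median(Q[:,2]))
    m=box(w,(s[0]-.12,s[0]+.12),(s[1]-.13,s[1]+.16),(.11,.3));Q=w[m]
    k=np.unique(np.round(Q[:,:2]/.02).astype(int),axis=0,return_counts=True)
    for kk,cc in zip(*k):
        if cc>8: mm=(np.round(Q[:,:2]/.02).astype(int)==kk).all(1);print(kk*.02,cc,Q[mm].mean(0),Q[mm][:,2].max())
E
python3 -c "
import cv2
a=cv2.imread('pics/top0.png');cv2.imwrite('pics/c1.png',cv2.resize(a[190:300,70:250],None,fx=4,fy=4,interpolation=2))
a=cv2.imread('pics/scene0.png');cv2.imwrite('pics/c2.png',cv2.resize(a[60:220,260:420],None,fx=3.7,fy=3.7,interpolation=2))"
```

```text
can_lid [ 0.5839 -0.1943  0.0551]
can_base [ 0.4803 -0.1862  0.0561]
wandtop [0.5611 0.2683 0.1745]
knob [0.5731 0.2127 0.1361]
T [0.5868 0.1601 0.1344]
sl [0.5396 0.2795 0.0957]
sr [0.5652 0.1267 0.0953]
box [ 0.6067 -0.0105  0.0575]
rack [0.729  0.0401 0.0437]
marker [0.423  0.0306 0.0126]
green [0.5728 0.3578 0.1442]
p1 [0.6993 0.2246 0.1492]
p2 [0.4642 0.334  0.1489]
p3 [0.4543 0.2533 0.1453]
top can 1663 (0.5352272391319275, -0.19763675332069397) (0.054967060685157776, 0.12490838766098022) 85.80680084228516 [[ 0.4744 -0.2233  0.0245]
 [ 0.5328 -0.1914  0.0503]
 [ 0.5926 -0.1687  0.0565]]
stand 2664 ((0.5352143049240112, 0.2094680517911911), (0.15417708456516266, 0.18137137591838837), 12.768182754516602) 0.09482127844771493
[0.44 0.26] 41 [0.4478 0.2573 0.1387] 0.14843881997423047
[0.46 0.24] 29 [0.456  0.2494 0.127 ] 0.14572425502757513
[0.46 0.26] 149 [0.459  0.2573 0.1406] 0.14976005531721293
[0.46 0.32] 15 [0.4649 0.3297 0.128 ] 0.13999139861457843
[0.46 0.34] 158 [0.4626 0.3368 0.1386] 0.1500601492671737
[0.48 0.34] 74 [0.4733 0.337  0.1349] 0.1490416508282929
[0.56 0.16] 37
[... 1702 characters left out ...]
21362506
[0.56 0.22] 16 [0.5666 0.2177 0.1334] 0.13564843051048403
[0.56 0.26] 158 [0.563  0.2624 0.1466] 0.1760090046361209
[0.56 0.28] 19 [0.5629 0.2738 0.1748] 0.1763649351261799
[0.56 0.36] 15 [0.5683 0.3532 0.1286] 0.14495984014896057
[0.58 0.16] 79 [0.5815 0.1561 0.1299] 0.1364686683117946
[0.58 0.2 ] 72 [0.5797 0.2057 0.1267] 0.13729977878351984
[0.58 0.22] 69 [0.5814 0.2174 0.1327] 0.13795092600741954
[0.58 0.26] 81 [0.5728 0.2657 0.1432] 0.17414101008745175
[0.58 0.28] 27 [0.5741 0.2726 0.1526] 0.1760469613416059
[0.58 0.36] 85 [0.5778 0.3527 0.1304] 0.15015218416337717
[0.6  0.16] 86 [0.5979 0.1615 0.1285] 0.1376433157248662
[0.62 0.16] 17 [0.6131 0.1665 0.1308] 0.13466605893176042
```

View pics/c1.png

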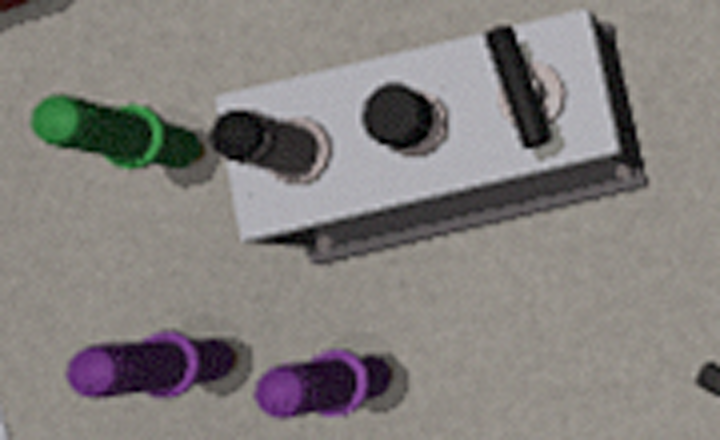

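View pics/c2.png

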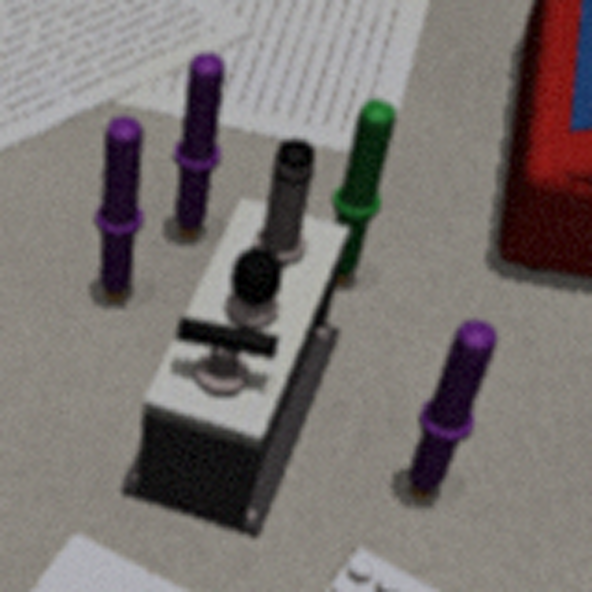

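```bash
cat >> h.py <<'E'
PSI=np.deg2rad(-4.3); A=np.array([np.cos(PSI),np.sin(PSI),0]); Z=np.array([0,0,1.])
CAN=np.array([.5357,-.1985,.028])-.003*A*[1,1,0]
def can_tool(al,phi,s=-1):
    """tool orientation: al tilt rel. to can, can rotated phi (0 lying, pi/2 upright). returns R"""
    t=phi-al
    z=-Z*np.cos(t)+A*np.sin(t)
    x=s*(A*np.cos(t)+Z*np.sin(t))
    y=np.cross(z,x)
    return np.stack([x,y,z],1)
E
python3 - <<'E'
from h import *
np.set_printoptions(precision=3,suppress=True)
print(CAN)
for al in (0,10,20,30,40):
  for s in(-1,1):
    out=[]
    for phi in np.deg2rad([0,30,60,90]):
        M=can_tool(np.deg2rad(al),phi,s)
        g=CAN+Z*(.032*np.sin(phi)+.03*np.sin(2*phi))
        j=env.inverse_kinematics(g+.019*M[:,2],R.from_matrix(M).as_quat())
        out.append(j)
    print(al,s,*out)
E
```

```text
[ 0.533 -0.198  0.028]
0 -1 [-0.586  0.074 -0.303  1.194  0.    -0.511] [-0.767 -0.612 -0.897  0.868  0.325 -0.623] None None
0 1 [-0.586  0.074 -0.303  1.194  0.     2.63 ] [-0.767 -0.612 -0.897  0.868  0.325  2.519] None None
10 -1 [-0.543  0.291 -0.073  1.363 -0.078 -0.462] [-0.698 -0.39  -0.688  0.985  0.201 -0.594] None None
10 1 [-0.543  0.291 -0.073  1.363 -0.078  2.679] [-0.698 -0.39  -0.688  0.985  0.201  2.548] None None
20 -1 [-0.508  0.517  0.173  1.546 -0.144 -0.41 ] [-0.638 -0.174 -0.476  1.12   0.093 -0.556] None None
20 1 [-0.508  0.517  0.173  1.546 -0.144  2.732] [-0.638 -0.174 -0.476  1.12   0.093  2.586] None None
30 -1 [-0.479  0.758  0.445  1.746 -0.198 -0.355] [-0.586  0.042 -0.258  1.271  0.    -0.511] [-0.767 -0.622 -0.882  0.893  0.325 -0.623] None
30 1 [-0.479  0.758  0.445  1.746 -0.198  2.787] [-0.586  0.042 -0.258  1.271  0.     2.63 ] [-0.767 -0.622 -0.882  0.893  0.325  2.519] None
40 -1 [-0.456  1.032  0.771  1.972 -0.241 -0.298] [-0.543  0.261 -0.03   1.436 -0.078 -0.462] [-0.698 -0.398 -0.673  1.009  0.201 -0.594] None
40 1 [-0.456  1.032  0.771  1.972 -0.241  2.844] [-0.543  0.261 -0.03   1.436 -0.078  2.679] [-0.698 -0.398 -0.673  1.009  0.201  2.548] None
```

```bash
python3 - <<'E'
from h import *
np.set_printoptions(precision=2,suppress=True)
for dx in (0,.03,.06):
 for al in (15,25,30,40):
  r=[]
  for be in range(-120,121,15):
    b=np.deg2rad(be);a=np.deg2rad(al)
    h=np.array([np.cos(b),np.sin(b),0]);z=h*np.cos(a)-Z*np.sin(a);x=-(h*np.sin(a)+Z*np.cos(a));y=np.cross(z,x)
    M=np.stack([x,y,z],1)
    g=CAN+Z*.034+A*dx
    j=env.inverse_kinematics(g+.019*z,R.from_matrix(M).as_quat())
    g2=g-.08*z
    j2=env.inverse_kinematics(g2+.019*z,R.from_matrix(M).as_quat())
    if j is not None: r.append((be,j,j2 is not None))
  print(dx,al,*r)
E
```

```text
0 15 (-120, array([-0.11,  1.05,  0.5 ,  2.01, -1.08,  2.61]), False) (-105, array([-0.07,  0.7 ,  0.05,  1.53, -1.25,  2.21]), True) (-90, array([-0.06,  0.2 , -0.57,  0.57, -1.3 ,  1.33]), True) (-75, array([-0.1 , -0.11, -1.02, -0.25, -1.13,  0.61]), True) (30, array([-1.19,  0.22, -0.58,  1.27,  1.27, -2.08]), True) (45, array([-1.15,  0.59, -0.18,  1.72,  1.13, -2.55]), True) (60, array([-1.09,  0.85,  0.15,  1.98,  0.96, -2.75]), True)
0 25 (-120, array([-0.13,  0.81,  0.3 ,  1.75, -0.99,  2.34]), True) (-105, array([-0.1 ,  0.49, -0.11,  1.3 , -1.11,  1.94]), True) (-90, array([-0.1 ,  0.1 , -0.57,  0.7 , -1.12,  1.34]), True) (-75, array([-0.13, -0.26, -0.97,  0.17, -0.99,  0.79]), True) (30, array([-1.15, -0.01, -0.68,  1.11,  1.12, -1.81]), True) (45, array([-1.12,  0.37, -0.3 ,  1.51,  1.03, -2.25]), True) (60, array([-1.06,  0.64,  0.03,  1.78,  0.89, -2.52]), True) (75, array([-0.99,  0.88,  0.34,  2.  ,  0.74, -2.7 ]), False)
0 30 (-120, array([-0.15,  0.71,  0.22,  1.64, -0.94,  2.24]), True) (-105, array([-0.12,  0.41, -0.16,  1.24, -1.03,  1.85]), True) (-90, array([
[... 5130 characters left out ...]
e)
0.06 40 (-120, array([-0.18,  0.72,  0.33,  1.57, -0.81,  2.07]), True) (-105, array([-0.16,  0.44, -0.02,  1.22, -0.87,  1.72]), True) (-90, array([-0.17,  0.16, -0.37,  0.85, -0.86,  1.31]), True) (-75, array([-0.2 , -0.12, -0.67,  0.53, -0.75,  0.91]), True) (-60, array([-0.28, -0.39, -0.93,  0.32, -0.56,  0.56]), True) (15, array([-0.91, -0.4 , -0.9 ,  0.64,  0.79, -1.  ]), True) (30, array([-0.95, -0.08, -0.61,  0.93,  0.87, -1.42]), True) (45, array([-0.94,  0.22, -0.3 ,  1.24,  0.86, -1.81]), True) (60, array([-0.91,  0.49,  0.01,  1.53,  0.79, -2.14]), True) (75, array([-0.87,  0.73,  0.33,  1.76,  0.68, -2.4 ]), True) (90, array([-0.81,  0.97,  0.65,  1.97,  0.56, -2.59]), False)
```

```bash
cat >> h.py <<'E'
AL=np.deg2rad(30)
def up_tool(be,al):
    b=np.deg2rad(be);a=np.deg2rad(al)
    h=np.array([np.cos(b),np.sin(b),0]);z=h*np.cos(a)-Z*np.sin(a);x=-(h*np.sin(a)+Z*np.cos(a));y=np.cross(z,x)
    return np.stack([x,y,z],1)
q_=lambda M:R.from_matrix(M).as_quat()
def st(): print(monitor.current_time_s(),monitor.current_tool_pos(),'F',monitor.current_contact_force(),'op',monitor.current_opening())
np.set_printoptions(precision=4,suppress=True)
E
python3 - <<'E'
from h import *
M=can_tool(AL,0); z=M[:,2]
g=CAN+.021*z
env.move_ptp(g-.1*z,q_(M)); st()
env.line_to(g-.0*z,rate=.12); st()
shot('scene','s1')
E
```

```text
2.1167 [ 0.5719 -0.2023  0.0969] F [-0.0351  0.7796  0.3901] op 0.0856267465596502
3.1 [ 0.5228 -0.1979  0.0106] F [-0.3603 -0.2562  0.7576] op 0.0855237899249425
```

View pics/s1.png

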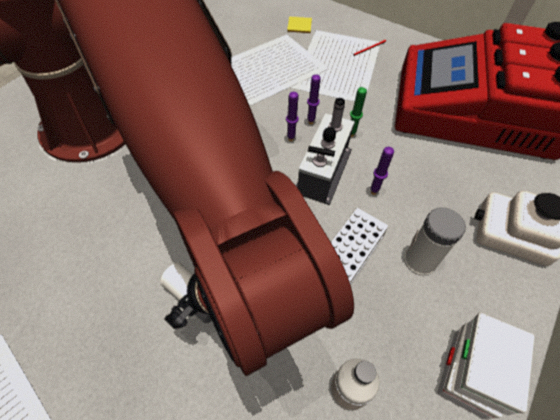

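The big arm hides most of the can. The gripper straddles it around (190,300), and there is no contact force. I'll grip and lift.

```bash
python3 - <<'E'
from h import *
hand.command_gripper(.04); st()
p=monitor.current_tool_pos()
env.line_to(p+[0,0,.13],rate=.12); st()
shot('scene','s2'); shot('top','t2')
g=CAN*[1,1,0]+Z*.16
for be in(30,45,60):
  M=up_tool(be,30); print(be,env.inverse_kinematics(g+.021*M[:,2],q_(M)),env.inverse_kinematics(g-Z*.1+.021*M[:,2],q_(M)))
E
python3 -c "
import cv2;import numpy as np
a=np.hstack([cv2.imread('pics/%s.png'%n) for n in('s2','t2')]);cv2.imwrite('pics/j2.png',cv2.resize(a,(800,300)))"
```

```text
3.5667 [ 0.5231 -0.1978  0.0109] F [1.5565 0.9343 5.5555] op 0.052447141452021874
4.8083 [ 0.5227 -0.1976  0.1399] F [ 0.4128 -0.276  -2.675 ] op 0.05261287642786842
30 [-1.1164 -0.2312 -0.6362  1.2851  1.0431 -1.7086] [-1.1164 -0.0824 -0.7026  1.0699  1.0431 -1.7086]
45 [-1.0891  0.1432 -0.3004  1.6052  0.9727 -2.1307] [-1.0891  0.2769 -0.3493  1.4226  0.9727 -2.1307]
60 [-1.0382  0.4292  0.0041  1.8516  0.8539 -2.4175] [-1.0382  0.5513 -0.0341  1.6913  0.8539 -2.4175]
```

View pics/j2.png

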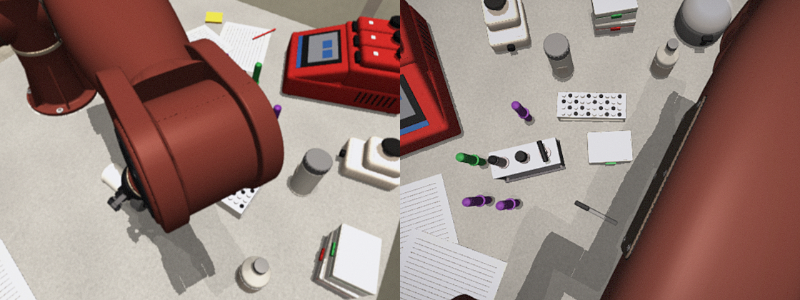

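```bash
python3 - <<'E'
from h import *
p,d=shot('wrist','w2'); W=cloud('wrist',d,np.eye(4)); np.save('pics/w2W.npy',W)
print(imaging.calibration('wrist')['tool_from_camera'])
for v in range(60,420,40): print(v,[tuple(np.round(W[v,u]*1000).astype(int)) for u in(180,230,280,330,380)])
E
```

```text
[[-0.0002 -0.9541 -0.2994  0.0779]
 [ 1.     -0.0001 -0.0005 -0.0001]
 [ 0.0004 -0.2994  0.9541 -0.1634]
 [ 0.      0.      0.      1.    ]]
60 [(np.int64(115), np.int64(-104), np.int64(227)), (np.int64(115), np.int64(-54), np.int64(227)), (np.int64(115), np.int64(-3), np.int64(227)), (np.int64(115), np.int64(47), np.int64(227)), (np.int64(115), np.int64(98), np.int64(228))]
100 [(np.int64(76), np.int64(-102), np.int64(207)), (np.int64(76), np.int64(-52), np.int64(205)), (np.int64(76), np.int64(-3), np.int64(205)), (np.int64(76), np.int64(46), np.int64(205)), (np.int64(76), np.int64(95), np.int64(207))]
140 [(np.int64(40), np.int64(-98), np.int64(184)), (np.int64(40), np.int64(-51), np.int64(185)), (np.int64(62), np.int64(-1), np.int64(-17)), (np.int64(61), np.int64(20), np.int64(-8)), (np.int64(40), np.int64(93), np.int64(186))]
180 [(np.int64(5), np.int64(-96), np.int64(165)), (np.int64(44), np.int64(-23), np.int64(-10)), (np.int64(47), np.int64(-1), np.int64(-22)), (np.int64(45), np.int64(20), np.int64(-15)), (np.int64(5), np.int64(90), np.int64(165))]
220 [(np.int64(-28), np.int6
[... 434 characters left out ...]
27))]
300 [(np.int64(8), np.int64(-37), np.int64(-49)), (np.int64(1), np.int64(-21), np.int64(-38)), (np.int64(7), np.int64(-1), np.int64(-46)), (np.int64(3), np.int64(18), np.int64(-41)), (np.int64(8), np.int64(35), np.int64(-49))]
340 [(np.int64(13), np.int64(-29), np.int64(-78)), (np.int64(-11), np.int64(-20), np.int64(-46)), (np.int64(-5), np.int64(-1), np.int64(-54)), (np.int64(-9), np.int64(18), np.int64(-48)), (np.int64(13), np.int64(27), np.int64(-78))]
380 [(np.int64(18), np.int64(-23), np.int64(-98)), (np.int64(-23), np.int64(-20), np.int64(-54)), (np.int64(-15), np.int64(-1), np.int64(-62)), (np.int64(-20), np.int64(17), np.int64(-57)), (np.int64(19), np.int64(21), np.int64(-99))]
```

View pics/w2.png

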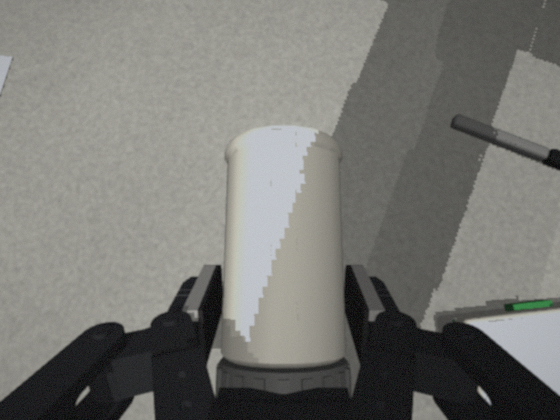

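The wrist view shows the can held squarely across its middle: base at (285,130), cap at (285,375). I'll fit a cylinder to get its pose in the hand.

```bash
python3 - <<'E'
from h import *
from scipy.optimize import least_squares
W=np.load('pics/w2W.npy')[165:345,232:340].reshape(-1,3)
W=W[(abs(W[:,1])<20)&(W[:,2]<10)]
def f(p):
    d=np.array([np.cos(p[2])*np.cos(p[3]),np.sin(p[3]),np.sin(p[2])*np.cos(p[3])]);c=np.array([0,p[0],p[1]])
    return np.linalg.norm(np.cross(W-c,d),axis=1)-.028
r=least_squares(f,[0,-.02,.5,0],loss='soft_l1',f_scale=.001)
p=r.x;print(p[:2],np.rad2deg(p[2:]),np.std(f(p)))
d=np.array([np.cos(p[2])*np.cos(p[3]),np.sin(p[3]),np.sin(p[2])*np.cos(p[3])]);c=np.array([0,p[0],p[1]])
A_=np.load('pics/w2W.npy')[100:200,270:300].reshape(-1,3); s=(A_-c)@d; k=np.linalg.norm(np.cross(A_-c,d),axis=1)<.032
print('base s max',np.percentile(s[k],[50,95,99,100]))
B=np.load('pics/w2W.npy')[340:380,270:300].reshape(-1,3)
E
python3 - <<'E'
import cv2
a=cv2.imread('pics/w2.png');print(a[110:160:3,285].tolist()); print(a[330:380:2,285,0].tolist())
E
```

```text
[-0.0005 -0.0181] [29.7915 -0.0297] 0.009903077925634267
base s max [0.0455 0.0592 0.0612 0.0619]
[[155, 160, 163], [153, 160, 160], [156, 163, 164], [155, 162, 162], [156, 163, 164], [178, 181, 178], [202, 195, 191], [201, 193, 190], [200, 194, 190], [201, 195, 191], [201, 194, 189], [198, 194, 191], [201, 196, 192], [201, 194, 191], [202, 197, 192], [200, 197, 189], [206, 201, 195]]
[153, 150, 151, 153, 152, 153, 152, 148, 151, 149, 150, 150, 150, 151, 148, 151, 147, 118, 97, 58, 40, 51, 77, 77, 72]
```

```bash
python3 - <<'E'
from h import *
from scipy.spatial.transform import Slerp
M=up_tool(45,30)
R0=R.from_quat(monitor.current_eef_rot());S=Slerp([0,1],R.concatenate([R0,R.from_matrix(M)]))
print(np.rad2deg((R0.inv()*R.from_matrix(M)).magnitude()))
g=CAN*[1,1,0]+Z*.165
js=[]
for t in (.25,.5,.75,1):
    r=S(t);zz=r.as_matrix()[:,2]
    print(t,env.inverse_kinematics(g+.018*zz,r.as_quat()))
for t in (.33,.67,1):
    r=S(t);zz=r.as_matrix()[:,2]
    env.move_ptp(g+.018*zz,r.as_quat())
st()
p=monitor.current_tool_pos(); 
env.line_to(p-Z*(.165-.0605-.012),rate=.08); st()
shot('scene','s3');shot('top','t3')
E
python3 -c "
import cv2;import numpy as np
a=np.hstack([cv2.imread('pics/%s.png'%n) for n in('s3','t3')]);cv2.imwrite('pics/j3.png',cv2.resize(a,(800,300)))"
```

```text
100.06430693571338
0.25 [-0.5899  0.2624  0.1431  1.6471  0.0064 -0.721 ]
0.5 [-0.7615 -0.0273 -0.1798  1.4635  0.3135 -1.1001]
0.75 [-0.9536 -0.0975 -0.3441  1.4356  0.6695 -1.5359]
1 [-1.0941  0.1394 -0.2928  1.623   0.9704 -2.1385]
7.0583 [ 0.5443 -0.1869  0.1559] F [ 0.2363 -0.1977 -2.4826] op 0.0524949447858655
8.3667 [ 0.5444 -0.1872  0.0639] F [-0.459  -0.5951 -1.9384] op 0.05265302655813727
```

View pics/j3.png

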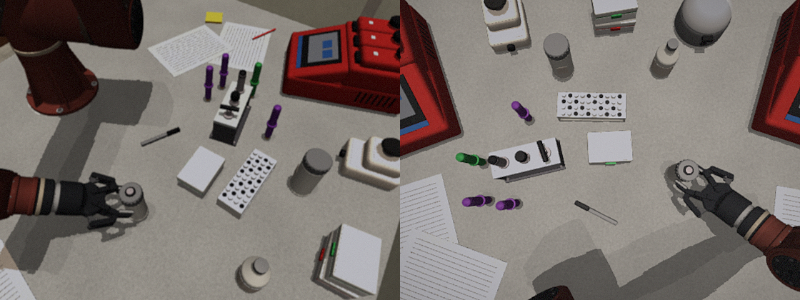

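The can is upright, held just above the bench with the button up. In the left half it is at about (132,195), in the right half at (687,170). Now I'll lower it until it touches.

```bash
python3 - <<'E'
from h import *
f0=np.mean([monitor.current_contact_force() for _ in range(5)],0)
p=monitor.current_tool_pos()
for k in range(1,30):
    p=p-Z*(.002 if k<4 else .0007)
    env.line_to(p,rate=.02); f=monitor.current_contact_force()-f0
    if f[2]>2.5: break
print(k,f0,f); st()
hand.command_gripper(.085); st()
M=toolT()[:3,:3]
env.line_to(monitor.current_tool_pos()-M[:,2]*.11,rate=.12); st()
shot('scene','s4');shot('top','t4')
W=cloud('top',np.load('pics/t4.npz')['d'])
for n in('top','scene'):
    w=cloud(n,np.load(f'pics/{n[0]}4.npz')['d'])
    m=(abs(w[...,0]-.533)<.05)&(abs(w[...,1]+.198)<.05)&(w[...,2]>.11)&(w[...,2]<.135);Q=w[m]
    print(n,len(Q),cv2.minEnclosingCircle(Q[:,:2].astype(np.float32)),np.percentile(Q[:,2],[5,50,99]))
E
python3 -c "
import cv2;import numpy as np
a=np.hstack([cv2.resize(cv2.imread('pics/%s.png'%n)[y:y+100,x:x+100],(400,400),interpolation=2) for n,x,y in(('s4',130,210),('t4',350,180))]);cv2.imwrite('pics/j4.png',a)"
```

```text
12 [-0.244   0.2416 -2.5403] [-3.0977 -0.6974  5.3096]
11.4667 [ 0.5445 -0.1873  0.0519] F [-3.3417 -0.4558  2.7693] op 0.05257014491310518
11.8917 [ 0.5445 -0.1871  0.0515] F [-1.0857  0.0134 -0.7722] op 0.08535183982005784
12.9583 [ 0.4772 -0.2539  0.1062] F [-0.1155 -0.0753 -0.0387] op 0.08503137364049632
top 758 ((0.5322763919830322, -0.1995096206665039), 0.028169363737106323) [0.1153 0.12   0.127 ]
scene 812 ((0.5334201455116272, -0.20041939616203308), 0.02856031246483326) [0.1141 0.1198 0.1272]
```

View pics/j4.png

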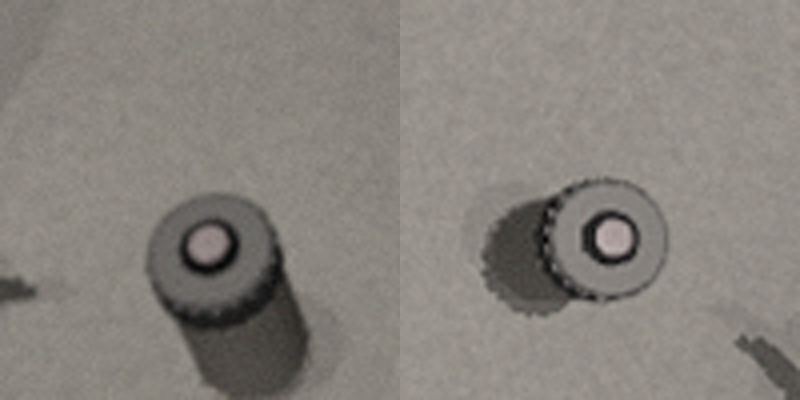

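The can stands free and upright, with the button centred at about (403,240) in the top picture. Next come wrist views of the button and then the wand.

```bash
cat >> h.py <<'E'
def down(psi):
    p=np.deg2rad(psi);x=np.array([np.cos(p),np.sin(p),0]);z=-Z
    return np.stack([x,np.cross(z,x),z],1)
E
python3 - <<'E'
from h import *
BT=np.array([.5328,-.1998])
for psi in(102,-78):
    for xy in(BT,(.567,.268)):
        for zz in(.13,.27,.33): print(psi,xy,zz,env.inverse_kinematics(np.array([*xy,zz]),q_(down(psi))))
# camera boresight at wand height: offset of camera view
E
```

```text
102 [ 0.5328 -0.1998] 0.13 [-0.5885  0.0095 -0.1462  1.4152  0.      0.7728]
102 [ 0.5328 -0.1998] 0.27 [-0.5885  0.032   0.1311  1.67    0.      0.7728]
102 [ 0.5328 -0.1998] 0.33 [-0.5885  0.0758  0.2883  1.7833  0.      0.7728]
102 (0.567, 0.268) 0.13 [0.2334 0.186  0.0409 1.4257 0.     1.5947]
102 (0.567, 0.268) 0.27 [0.2334 0.2145 0.3276 1.6839 0.     1.5947]
102 (0.567, 0.268) 0.33 [0.2334 0.2656 0.4987 1.8039 0.     1.5947]
-78 [ 0.5328 -0.1998] 0.13 [-0.5885  0.0095 -0.1462  1.4152  0.     -2.3688]
-78 [ 0.5328 -0.1998] 0.27 [-0.5885  0.032   0.1311  1.67    0.     -2.3688]
-78 [ 0.5328 -0.1998] 0.33 [-0.5885  0.0758  0.2883  1.7833  0.     -2.3688]
-78 (0.567, 0.268) 0.13 [ 0.2334  0.186   0.0409  1.4257  0.     -1.5468]
-78 (0.567, 0.268) 0.27 [ 0.2334  0.2145  0.3276  1.6839  0.     -1.5468]
-78 (0.567, 0.268) 0.33 [ 0.2334  0.2656  0.4987  1.8039  0.     -1.5468]
```

```bash
python3 - <<'E'
from h import *
env.line_to(monitor.current_tool_pos()+[-.02,-.02,.12],rate=.15)
env.move_ptp(np.array([.5328,-.1998,.26]),q_(down(102))); st()
T=toolT();np.save('pics/T5.npy',T);shot('wrist','w5')
env.move_ptp(np.array([.567,.268,.30]),q_(down(102))); st()
T=toolT();np.save('pics/T6.npy',T);shot('wrist','w6')
E
python3 -c "
import cv2;import numpy as np
a=np.hstack([cv2.imread('pics/%s.png'%n) for n in('w5','w6')]);cv2.imwrite('pics/j5.png',cv2.resize(a,(800,300)))"
```

```text
16.725 [ 0.5326 -0.1999  0.2597] F [ 0.0559 -0.3671  0.5312] op 0.08464966946825633
18.4917 [0.5674 0.267  0.2998] F [-0.3101 -0.4727 -0.5003] op 0.08505521937989001
```

View pics/w5.png

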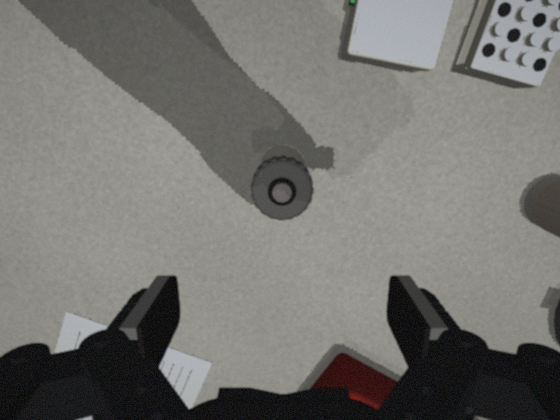

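View pics/w6.png

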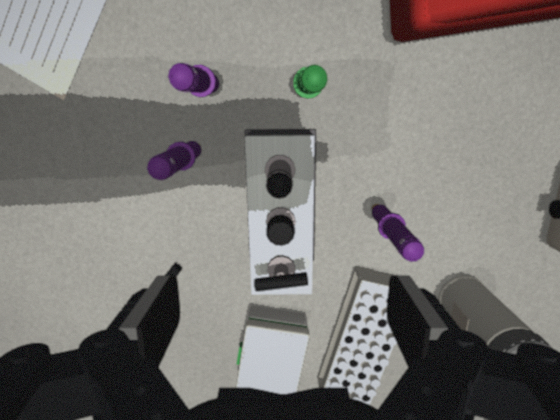

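In w5 the button is at (282,191). In w6 the stand is aligned with the hand: wand at (280,185), knob at (280,229), T-handle at (281,283).

```bash
python3 - <<'E'
from h import *
for n in('w5','w6'):
    a=cv2.imread(f'pics/{n}.png'); 
    c=a[150:250,230:330];cv2.imwrite(f'pics/{n}c.png',cv2.resize(c,(600,600),interpolation=2))
W=cloud('wrist',np.load('pics/w5.npz')['d'],np.load('pics/T5.npy'))
m=(W[...,2]>.11)&(W[...,2]<.14)&(abs(W[...,0]-.533)<.05)&(abs(W[...,1]+.2)<.05);Q=W[m];print('lid',cv2.minEnclosingCircle(Q[:,:2].astype(np.float32)),np.percentile(Q[:,2],[5,50,99]),W[191,282])
m&=W[...,2]>.1235;Q=W[m];print('button',len(Q),Q.mean(0),cv2.minEnclosingCircle(Q[:,:2].astype(np.float32)))
W=cloud('wrist',np.load('pics/w6.npz')['d'],np.load('pics/T6.npy'))
m=(W[...,2]>.165)&(W[...,2]<.18)&(abs(W[...,0]-.567)<.05)&(abs(W[...,1]-.268)<.05);Q=W[m];print('wtop',len(Q),Q.mean(0),Q[:,2].max(),cv2.minEnclosingCircle(Q[:,:2].astype(np.float32)))
m=(W[...,2]>.093)&(W[...,2]<.0975)&(abs(W[...,0]-.567)<.12)&(abs(W[...,1]-.2)<.15);Q=W[m];print('stand',cv2.minAreaRect(Q[:,:2].astype(np.float32)),np.median(Q[:,2]))
from scipy.optimize import least_squares
for n,Tn in(('wrist','T6'),('top',None),('scene',None)):
    f={'wrist':'w6','top':'t4','scene':'s4'}[n]
    w=cloud(n,np.load(f'pics/{f}.npz')['d'],np.load('pics/T6.npy') if Tn else None)
    m=(w[...,2]>.108)&(w[...,2]<.165)&(np.hypot(w[...,0]-.566,w[...,1]-.267)<.02);Q=w[m]
    r=least_squares(lambda p:np.hypot(Q[:,0]-p[0],Q[:,1]-p[1])-.0115,[.566,.267],loss='soft_l1',f_scale=.001);print(n,len(Q),r.x)
E
```

```text
lid ((0.5298709273338318, -0.200731560587883), 0.02819342538714409) [0.1171 0.1209 0.1276] [ 0.5302 -0.1988  0.1268]
button 358 [ 0.5296 -0.2004  0.1262] ((0.5297341346740723, -0.2002485990524292), 0.01246740110218525)
wtop 580 [0.5607 0.274  0.1736] 0.17830795833793944 ((0.5610581040382385, 0.2726275324821472), 0.011628933250904083)
stand ((0.5307568907737732, 0.23919132351875305), (0.14340364933013916, 0.2417871505022049), 12.57892894744873) 0.09574195961786172
wrist 255 [0.561  0.2723]
top 147 [0.5637 0.2731]
scene 207 [0.5639 0.2722]
```

View pics/w6c.png

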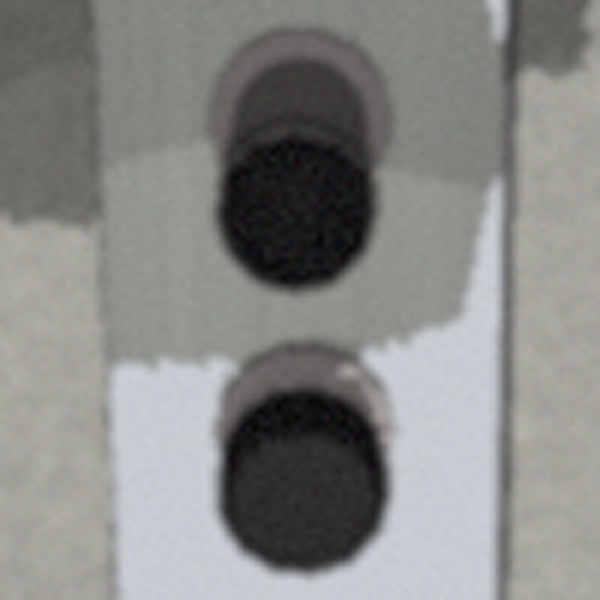

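View pics/w5c.png

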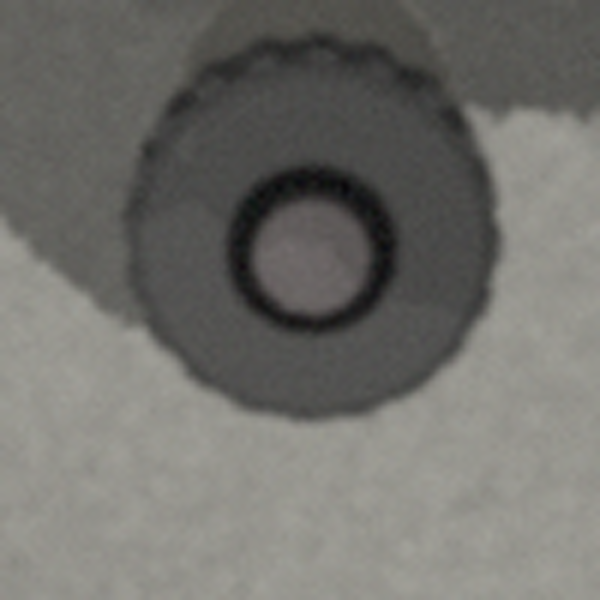

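```bash
python3 - <<'E'
from h import *
q=q_(down(102))
env.move_ptp(np.array([.5625,.2725,.26]),q)
env.line_to(np.array([.5625,.2725,.122]),rate=.12); st()
shot('scene','s7'); T=toolT();shot('wrist','w7')
E
python3 -c "
import cv2;import numpy as np
a=np.hstack([cv2.imread('pics/%s.png'%n) for n in('s7','w7')]);cv2.imwrite('pics/j7.png',cv2.resize(a,(800,300)))"
```

```text
20.125 [0.5631 0.2727 0.1231] F [ 0.1646  0.2072 -0.4192] op 0.0848199237023761
```

View pics/j7.png

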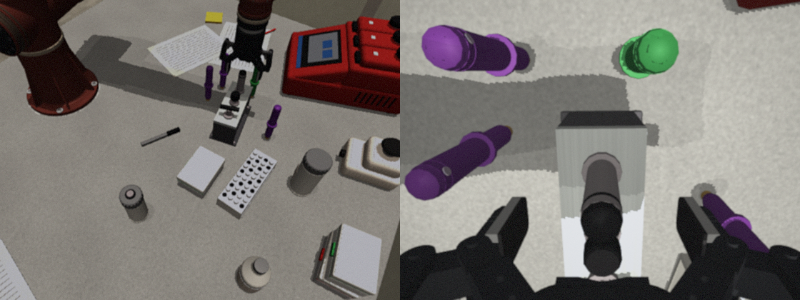

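The wand at (600,215) sits midway between the open fingers at (525) and (680), and the look-alikes are clear. Gripping now.

```bash
python3 - <<'E'
from h import *
hand.command_gripper(.012); st(); print(monitor.current_wrist_torque())
T=toolT();np.save('pics/T8.npy',T);shot('wrist','w8')
p=monitor.current_tool_pos()
env.line_to(p+[0,0,.02],rate=.04); st()
env.line_to(p+[0,0,.15],rate=.1); st()
T=toolT();np.save('pics/T9.npy',T);shot('wrist','w9');shot('scene','s9');shot('top','t9')
E
python3 -c "
import cv2;import numpy as np
a=np.hstack([cv2.resize(cv2.imread('pics/s9.png')[0:210,230:430],(400,420)),cv2.resize(cv2.imread('pics/w9.png'),(400,420))]);cv2.imwrite('pics/j9.png',a)"
```

```text
20.825 [0.5627 0.2726 0.1222] F [ 0.7855 -0.4147  1.878 ] op 0.02101885083815359
[ 0.0403 -0.0423 -0.0108]
21.5333 [0.5627 0.2726 0.1422] F [ 0.5249 -0.0975 -2.0575] op 0.021163435138892454
22.9833 [0.5624 0.2725 0.2715] F [ 0.7715  0.5737 -2.2782] op 0.021097805242156306
```

View pics/j9.png

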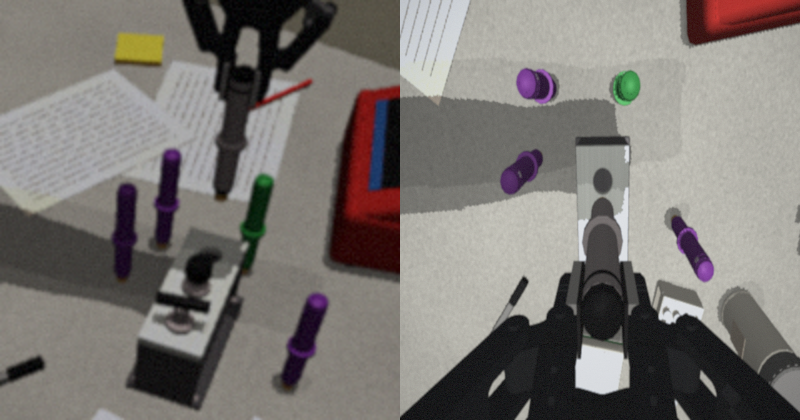

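The wand is clear of the stand and hangs upright in the left crop at (232,130). In the right half its tip is at about (603,210). I'll measure its pose in the hand.

```bash
python3 - <<'E'
from h import *
from scipy.optimize import least_squares
d=np.load('pics/w9.npz')['d'];W=cloud('wrist',d,np.eye(4))
T9=np.load('pics/T9.npy');T5=np.load('pics/T5.npy')
m=(np.hypot(W[...,0],W[...,1])<.03)&(W[...,2]<.12)&(W[...,2]>-.09)&(d>0)
# slices along tool z
for z0,z1,r in((-.05,-.02,.0115),(.0,.02,.0115),(.029,.05,.011),(.05,.08,.011)):
    Q=W[m&(W[...,2]>z0)&(W[...,2]<z1)]
    if len(Q)<10: print(z0,len(Q));continue
    f=lambda p:np.hypot(Q[:,0]-p[0],Q[:,1]-p[1])-r
    s=least_squares(f,[0,0],loss='soft_l1',f_scale=.0007);print((z0+z1)/2,len(Q),s.x*1000,np.median(abs(s.fun)))
b=np.linalg.inv(T5)@np.array([.5297,-.2003,.126,1]);print('button in tool at T5',b,T5[:3,3])
v,u=np.where(m&(W[...,2]>.07));print(u.min(),u.max(),v.min(),v.max(),W[m][:,2].max())
a=cv2.imread('pics/w9.png');cv2.imwrite('pics/w9c.png',cv2.resize(a[210:330,220:340],(720,720),interpolation=2))
E
```

```text
-0.035 4046 [ 0.9029 -1.5288] 0.0015704767095464315
0.01 668 [ 0.4326 -1.5563] 0.00015875990094933387
0.0395 113 [ 0.2921 -1.5618] 0.00012407151215182433
0.065 329 [ 0.2299 -1.5704] 0.0001031562239702296
button in tool at T5 [ 0.0002 -0.0029  0.1337  1.    ] [ 0.5326 -0.1999  0.2597]
267 298 197 211 0.09354564722605574
```

View pics/w9c.png

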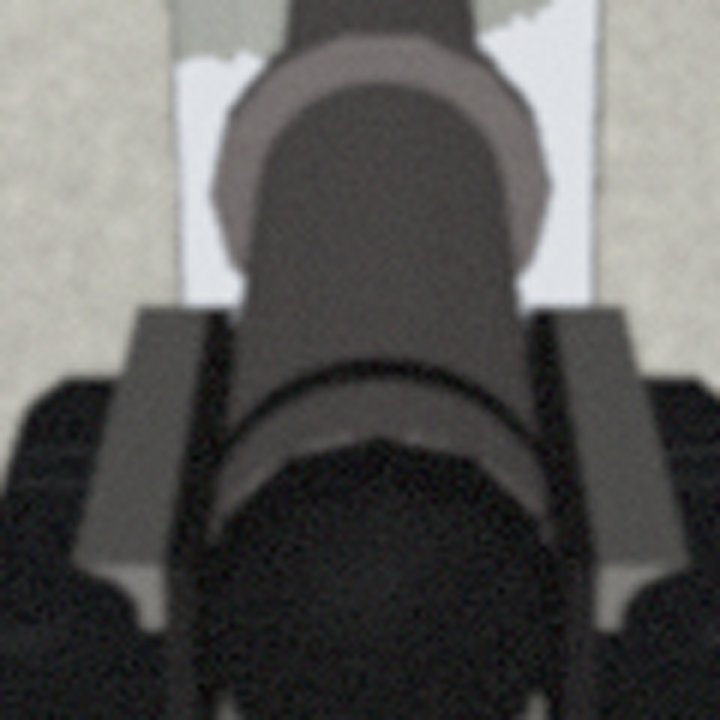

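```bash
python3 - <<'E'
from h import *
q=q_(down(102))
env.line_to(monitor.current_tool_pos()+[0,0,.03],rate=.1)
env.move_ptp(np.array([.5313,-.2002,.30]),q); st()
env.line_to(np.array([.5313,-.2002,.232]),rate=.08); st()
env.sleep(.3)
T=toolT();np.save('pics/T10.npy',T);shot('wrist','w10');shot('scene','s10');shot('top','t10')
print(T)
E
python3 -c "
import cv2;import numpy as np
a=np.hstack([cv2.resize(cv2.imread('pics/%s.png'%n)[y:y+120,x:x+80],(400,600),interpolation=2) for n,x,y in(('s10',140,180),('w10',240,170))]);cv2.imwrite('pics/j10.png',a)"
```

```text
25.3 [ 0.5317 -0.1993  0.3   ] F [ 0.3674 -0.3477 -1.6604] op 0.020891435452042913
26.3 [ 0.5316 -0.2004  0.2327] F [ 0.8015 -0.2827 -1.141 ] op 0.020975656632422478
[[-0.2079  0.9782  0.0004  0.5314]
 [ 0.9782  0.2079 -0.0003 -0.2003]
 [-0.0003  0.0003 -1.      0.2323]
 [ 0.      0.      0.      1.    ]]
```

View pics/j10.png

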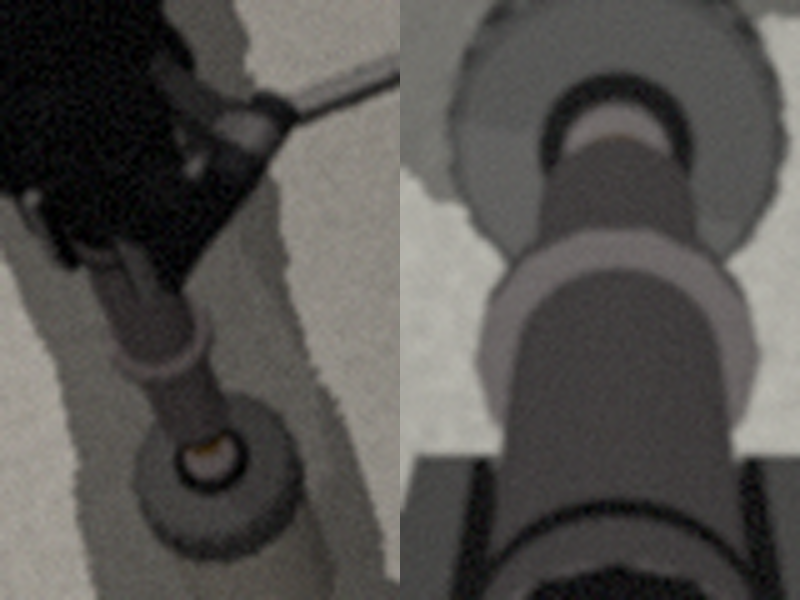

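View pics/s10.png

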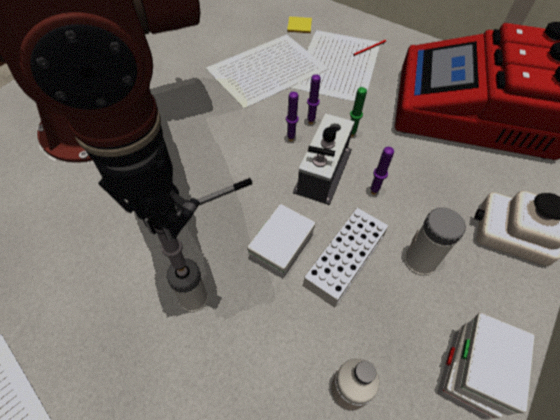

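The tip is over the button. In the right half the shank (617) and the button (616) are in line, and in the left half the tip at (210,447) is just above the button at (212,462). Now I'll press while watching the averaged force.

```bash
cat >> h.py <<'E'
def avg(n=15):
    F=[];P=[]
    for _ in range(n):
        env.sleep(.03);F.append(monitor.current_contact_force());P.append(monitor.current_tool_pos())
    return np.mean(F,0),np.std(F,0)/n**.5,np.mean(P,0)
E
python3 - <<'E'
from h import *
f0,s,p=avg(20);print('base',f0,s,p);np.save('pics/f0.npy',f0)
for z in(.2235,.2215,.2205,.2195,.2185):
    env.line_to(np.array([.5313,-.2002,z]),rate=.02);f,s,p=avg(12);print(z,p,f-f0)
    if (f-f0)[2]>3.3: break
print(monitor.current_time_s())
E
```

```text
base [ 0.0987  0.1217 -1.5489] [0.0869 0.146  0.1439] [ 0.5313 -0.2002  0.232 ]
0.2235 [ 0.5313 -0.2002  0.2236] [ 0.015  -0.1134 -0.1477]
0.2215 [ 0.5313 -0.2002  0.2215] [ 0.0763 -0.3796 -0.122 ]
0.2205 [ 0.5314 -0.2002  0.2206] [-0.0659 -0.0695  1.8605]
0.2195 [ 0.5313 -0.2002  0.2195] [ 0.0139 -0.1014  2.552 ]
0.2185 [ 0.5313 -0.2002  0.2185] [-0.0294 -0.1135  2.9912]
30.9917
```

```bash
python3 - <<'E'
from h import *
f0=np.load('pics/f0.npy')
env.line_to(np.array([.5313,-.2002,.2174]),rate=.02);f,s,p=avg(25);print(p,f-f0,s,monitor.current_wrist_torque())
T=toolT();shot('wrist','w11');shot('scene','s11');shot('top','t11');st()
E
python3 -c "
import cv2;import numpy as np
a=np.hstack([cv2.resize(cv2.imread('pics/%s.png'%n)[y:y+60,x:x+60],(400,400),interpolation=2) for n,x,y in(('s11',155,240),('w11',250,160))]);cv2.imwrite('pics/j11.png',a)"
```

```text
[ 0.5313 -0.2002  0.2174] [ 0.1171 -0.1591  3.7879] [0.0678 0.0992 0.1274] [ 0.0667 -0.1272  0.0186]
32.225 [ 0.5313 -0.2002  0.2174] F [-0.4671  0.5404  2.7816] op 0.020909472790490255
```

View pics/j11.png

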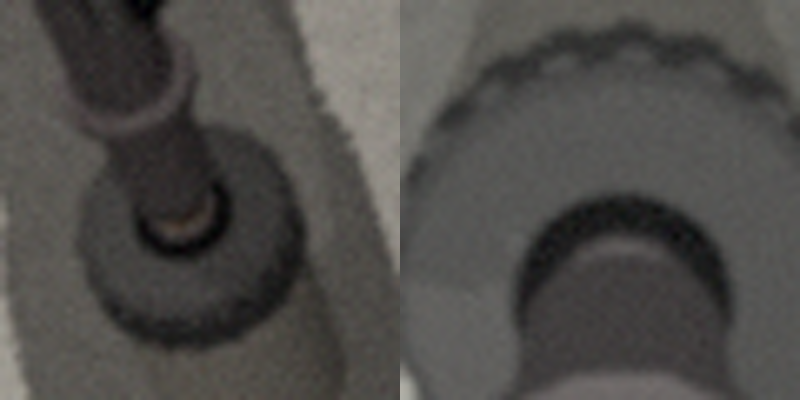

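View pics/t11.png

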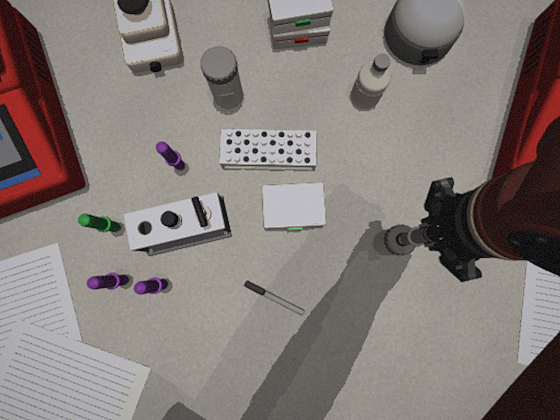

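```bash
python3 - <<'E'
from h import *
from scipy.optimize import least_squares
def fit(w,z0,z1,r,c,rad):
    Q=w[(w[...,2]>z0)&(w[...,2]<z1)&(np.hypot(w[...,0]-c[0],w[...,1]-c[1])<rad)]
    s=least_squares(lambda p:np.hypot(Q[:,0]-p[0],Q[:,1]-p[1])-r,c,loss='soft_l1',f_scale=.0007);return len(Q),s.x,np.median(abs(s.fun))
for n,f in(('scene','s11'),('scene','s4'),('top','t11'),('top','t4')):
    w=cloud(n,np.load(f'pics/{f}.npz')['d']); c=[.5325,-.2]
    print(f,'can side',fit(w,.02,.09,.028,c,.034))
    Q=w[(abs(w[...,2]-.12)<.0025)&(np.hypot(w[...,0]-c[0],w[...,1]-c[1])<.035)];print('  lid circ',len(Q),cv2.minEnclosingCircle(Q[:,:2].astype(np.float32)))
    if f[1:]=='11':
        print('  shank',fit(w,.148,.178,.011,c,.02)); print('  grip',fit(w,.192,.21,.0115,c,.02)); print('  collar',fit(w,.182,.187,.016,c,.024))
T=toolT();w=cloud('wrist',np.load('pics/w11.npz')['d'],T);c=[.5297,-.2003]
Q=w[(abs(w[...,2]-.12)<.003)&(np.hypot(w[...,0]-c[0],w[...,1]-c[1])<.035)];print('wrist lid',cv2.minEnclosingCircle(Q[:,:2].astype(np.float32)))
print(fit(w,.15,.178,.011,c,.02),fit(w,.19,.21,.0115,c,.02))
E
```

```text
s11 can side (449, array([ 0.531 , -0.1997]), np.float64(0.00041365993336325846))
  lid circ 482 ((0.5330091118812561, -0.20083552598953247), 0.027045441791415215)
  shank (123, array([ 0.5326, -0.2003]), np.float64(0.00024172520714926642))
  grip (186, array([ 0.5335, -0.2008]), np.float64(0.0013207387067332666))
  collar (1, array([ 0.5293, -0.1981]), np.float64(9.158474392062521e-09))
s4 can side (450, array([ 0.5311, -0.1996]), np.float64(0.0004086250356814536))
  lid circ 592 ((0.5337351560592651, -0.2008797824382782), 0.02699742093682289)
t11 can side (229, array([ 0.533 , -0.2019]), np.float64(0.00028678704245672926))
  lid circ 431 ((0.5326336622238159, -0.19951726496219635), 0.027568556368350983)
  shank (64, array([ 0.5323, -0.1997]), np.float64(0.00017485494200747322))
  grip (146, array([ 0.5319, -0.1984]), np.float64(0.0015092089686254782))
  collar (0, array([ 0.5325, -0.2   ]), np.float64(nan))
t4 can side (231, array([ 0.533 , -0.2019]), np.float64(0.0003470567994416328))
  lid circ 575 ((0.5326990485191345, -0.19937679171562195), 0.027046911418437958)
wrist lid ((0.5297554731369019, -0.20064030587673187), 0.02805287018418312)
(341, array([ 0.5298, -0.2003]), np.float64(0.00010880352696990281)) (1160, array([ 0.5295, -0.1988]), np.float64(0.001480246565914771))
  return _methods._mean(a, axis=axis, dtype=dtype,
  ret = ret.dtype.type(ret / rcount)
```

All three cameras put the wand axis within about 0.6 mm of the lid centre. The push is about 3.8 N, roughly half travel, so I'm handing in.

```bash
python3 - <<'E'
from h import *
order.job_done(); st()
E
```

```text
the job is handed in; nothing more can be done
the job is handed in; nothing more can be done
```

The job is handed in, with the arm still holding the wand upright and pressed on the logger button. It took about 32 s of the 67 s allowed.

- **Can:** I gripped it across its middle, turned it upright in the air, lowered it until it touched the bench, and let go. It stands at about (0.532, −0.200), within a few millimetres of where its middle lay.
- **Wand:** I took it from the end bore of the stand. Its axis is within about 0.6 mm of the lid centre in all three cameras. A fit made in the hand showed it about 0.2° off upright.
- **Press:** Contact came at a TCP height of about 0.2213 m and I stopped at 0.2174 m, so the tip is about 4 mm in. The averaged push was 3.8 N against 3.6 N expected at half-way. A single force reading varies by about 0.5 N.
- **Everything else:** The other tools, the green and purple look-alikes, the box, rack and marker look unmoved in the last top picture.

**Disagreements:**
- The wrist camera placed both can and wand about 3 mm off the fixed cameras in x. I corrected for this by measuring the wand in the jaws with the same camera.
- The gripper's opening read 2 to 3.5 mm less than the true diameters on both grasps. Both held without slipping.
- The fits to the gripped part of the wand were too noisy to use, so the alignment figures come from the shank below the grip.

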